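# Proof-pull a turntable spring on the bench pull gauge

## Robot

A 6-joint arm with a two-finger parallel gripper is mounted at the origin on the work surface. World frame = base frame: x ahead of the robot, y to its left, z up, the work surface at z = 0. Lengths are in mm, angles in degrees, forces in N, time in s.
With the tool pointing down it reaches from about 275 to 750 mm from the base axis. Payload 10.2 kg.
Tool frame: the origin (TCP) lies midway between the tips of the shut fingers; the grasp point (between the pads) lies 19 mm behind it; z points along the fingers, y is the line along which they close (so a half turn about z gives the same grasp; the last joint's range is limited). The gripper opens to 88 mm and grips with 3 to 60 N. Pads are 18 mm wide; open, the fingers measure 123 mm over their backs; the gripper's body (75 mm by 187 mm) begins 45 mm behind the grasp point.
Start: joints at [-76.971, 17.928, 85.812, -0, 76.261, -12.8], TCP at [228.724, -472.564, 238.72] pointing down, gripper open.
Joint ranges: [-168.41, 168.41], [-55.51, 124.54], [10.69, 146.95], [-70.63, 250.63], [1, 178], [-165.06, 165.06]. Speed limits (degrees/s): [136.94, 136.94, 172.46, 180, 180, 180].

## Interface

Orientations are given as a 3x3 rotation matrix whose columns are the frame's x, y, z axes.
In Python, from workcell import manip, cams gives the robot as it stands.
- The arm moves only by the tool send_rows, never from a script. Its arguments are lists of equal length, an entry for each row: "linear": the shift along the tool's x, y, z in cm, a list of three; "turn": the turn about the tool's z in degrees. A call has 1 to 12 rows; each row shifts and turns the commanded pose from where the row before left it, along the tool's axes as they then stand; what a row does not reach is not made up. A row lasts 1/8 s, in which the tool goes at most 62.5 mm and 10.7 degrees, less where a joint would pass 70% of its speed; a pose out of reach is approached as far as the arm can. A call is refused whole if a number of a shift passes 6.25 or a number of a turn 10.7, either way. A call with a gripper value outside its range is refused whole. "hand" is the opening in per cent of the stroke, from 0 (shut) to 100 (fully open), set as the call begins (left out, the last holds). The fingers move at their own pace and stop on an object; "newtons" is the grip in N (left out, the last holds). Time passes only in rows, so rows that do not move let the fingers close. It gives the time, the measured TCP pose, the force, the opening and the grip force at its end, in the units of the state.
- manip.observe(): the state, without advancing time (a new reading comes with each control period).
- cams.capture(name): name is "scene" or "top"; returns (picture, depth): 480x640x3 uint8, red, green, blue; 480x640 float32, mm along the optical axis (not along the pixel's ray), 0 where there is no reading.
- cams.get_calibration(name): a dict with "mtx" (3x3 intrinsics, pixels), "pose" (4x4, takes a point from camera to world coordinates). Camera axes: x right, y down, z forward; pixel columns grow to the right and rows downward; lengths in mm; the calibration is good to about 2 mm. A picture is of the moment at which its call begins. get_calibration takes no time and is no camera call.
- manip.job_done(): hands the job in; it is judged then, once.
The state is a dict: "time_s": time; "joint_positions": joint angles; "dq": joint speeds; "effort": joint torques, N m; "ee_pos": TCP position; "tcp_rot": TCP orientation; "force": force on the tool from outside, world axes, zero at the start; "wrist_torque": the same for the moment, N m; "grip_width": opening from 0.0 (shut) to 1.0 (fully open); "grasp_force": force on a finger pad.
Only numpy, scipy, OpenCV 4.12 (cv2) and the standard library are available. Lean on these libraries where they do the work, as an engineer would, in place of code of your own. Each camera call takes 0.05 s, during which the arm holds its last target. There are 200 camera calls.

## Task

A turntable suspension spring is loaded inside the bench pull gauge. Push the gauge's drag pointer back home against the carrier peg, then draw the pull plate out slowly until the drag pointer lines up with the set marker, hold it there a moment, and do not pull past the marker. Then ease the plate all the way back in without letting it snap, so that the pointer stays behind lined up with the marker; do not shift the marker or disturb the things lying around.

Things in the scene. Friction and masses are not known exactly. Their poses are not given: they have to be found in the camera images.
- gauge: Bench pull gauge, fixed: grey housing 180 x 70 mm, flat top 50 mm above the bench, on a foot plate 210 x 100 x 8 mm. Origin on the bench under the housing's centre; +x is the pull direction, z up. A slot runs along the top's centreline, a scale strip and rail along its -y side. The sprung draw bar (rod 10 mm thick, axis 26 mm up) leaves the +x end.
- drawbar (a joint): How far the draw bar (rod, pull plate and carrier peg) is pulled out, m: 0 fully in, up to 0.105. A spring draws it back in: about 2.5 N at home, 9 N at 100 mm.
- pull_plate (a point): Middle of the inner (-x) face of the pull plate, 60 mm above the bench: an upright steel plate 90 mm wide (y), 8 mm thick (x), from 14 to 82 mm above the bench, on the end of the rod. With the bar home this face is 55 mm beyond the housing's end; fingers fit down that gap, above the rod (rod top at 31 mm), to pull on this face. Axes as the gauge's.
- carrier (a point): Middle of the +x face of the carrier peg, 57 mm above the bench: a steel peg 8 (x) x 10 (y) mm standing 13 mm out of the slot, fixed to the draw bar. When pulled out it pushes the drag pointer ahead of it; going back it leaves the pointer where it is. Axes as the gauge's.
- rider (a joint): Position of the drag pointer along the slot, m: 0 home, grows in the pull direction up to 0.105. Held by light friction (about 2 N). When the peg touches it, rider and drawbar have equal values.
- rider_tab (a point): Drag pointer, 70 mm above the bench on its mid-line: a black upright tab 12 (x) x 30 (y) mm, from 52 to 82 mm above the bench, with a thin nose low on its -y side that points at the scale. Its +x face is 6 mm ahead of this point, its -x face 6 mm behind (there the carrier peg touches it). Axes as the gauge's.
- marker (a joint): Position of the set marker along the scale, m, on the same scale: drag pointer and marker line up when joint rider equals joint marker. Stiff clamp; leave it where it is.
- marker_tip (a point): Tip of the set marker's pointed nose, 55 mm above the bench and 32 mm to the -y side of the gauge's centreline. The marker is an aluminium clamp 18 (x) x 16 (y) mm with a dark thumb screw, on the rail, reaching 58 mm above the bench. Axes as the gauge's.
- weight: Bystander: steel record weight with a knob, 72 mm wide, 40 mm high; origin under its centre.
- spool: Bystander: grey spool, 60 mm wide, 50 mm high, standing on its flange; origin under its centre.
- oil: Bystander: white oil bottle with a black cap, 40 mm wide, 90 mm high; origin under its centre.
- driver: Bystander: screwdriver lying on the bench along its own x.

How it is judged:
By the outcome, as a careful person would: the job done as asked, in the order asked, and still so for the second after the job is handed in, with the robot touching nothing.
It also fails if it takes over 50 s, if anything falls off the work surface, if the arm or the gripper's body presses on something with over 40 N, if the wrist force passes 120 N, or if a joint passes its speed limit or range.

## Working session

There is one attempt and no reset: what is moved stays moved. The work goes in short steps, Python scripts to look and compute and a tool call to move; the robot and the scene stay as the last step left them, time stands still between calls to the robot, and variables do not carry over. Pictures are saved under pics/ and viewed, at most 10 in all, crops included, and the job is handed in when it is done.

Besides the shell and the picture viewer there is one more tool, called after ">>>" as name([rows], argument=value, ...), one row to a line, values as JSON. send_rows: Moves the arm, as the interface text tells. Its arguments: {"type":"object","properties":{"linear":{"type":"array","items":{"type":"array","items":{"type":"number"}}},"turn":{"type":"array","items":{"type":"number"}},"hand":{"type":"number"},"newtons":{"type":"number"}},"required":["linear","turn"]}

```bash
mkdir -p pics; cat > h.py <<'E'
import numpy as np, cv2
from workcell import manip, cams
def cap(n,f=None):
    p,d=cams.capture(n)
    if f: cv2.imwrite('pics/'+f,cv2.cvtColor(p,cv2.COLOR_RGB2BGR))
    np.save('/tmp/%s.npy'%n,d); np.save('/tmp/%s_rgb.npy'%n,p); return p,d
def ray(n,u,v):
    c=cams.get_calibration(n);K=np.array(c['mtx']);T=np.array(c['pose'])
    return T,np.linalg.inv(K)@[u,v,1]
def px(n,u,v,z):  # point on plane z
    T,r=ray(n,u,v); d=T[:3,:3]@r; return T[:3,3]+d*(z-T[2,3])/d[2]
def dp(n,u,v):
    d=np.load('/tmp/%s.npy'%n); T,r=ray(n,u,v); return T[:3,:3]@(r*d[v,u])+T[:3,3]
E
python3 - <<'E'
from h import *
cap('scene','s1.png');cap('top','t1.png')
s=manip.observe();print(s['time_s'],s['ee_pos'],s['tcp_rot'],s['grip_width'],s['force'])
for n in('scene','top'):print(cams.get_calibration(n))
E
```

```text
0.1 [ 228.67939531 -472.34869091  238.23995141] [[ 9.00082566e-01  4.35719314e-01 -2.30829993e-04]
 [ 4.35719292e-01 -9.00081941e-01  1.09463046e-03]
 [ 2.69185725e-04 -1.08583487e-03 -9.99999374e-01]] 0.9970667113408547 [ 0.20281114  0.73728848 -0.22962028]
{'mtx': array([[446.65837647,   0.        , 312.93246752],
       [  0.        , 446.65837647, 235.44500157],
       [  0.        ,   0.        ,   1.        ]]), 'pose': array([[-1.91043644e-01,  7.10668564e-01, -6.77091219e-01,
         1.40178648e+03],
       [ 9.81581535e-01,  1.38225153e-01, -1.31876828e-01,
         1.48690414e+02],
       [-1.29678868e-04, -6.89814467e-01, -7.23986177e-01,
         9.08627087e+02],
       [ 0.00000000e+00,  0.00000000e+00,  0.00000000e+00,
         1.00000000e+00]])}
{'mtx': array([[470.31629578,   0.        , 325.46935046],
       [  0.        , 470.31629578, 236.65019734],
       [  0.        ,   0.        ,   1.        ]]), 'pose': array([[-1.01495830e-01, -9.74782434e-01,  1.98740541e-01,
         3.98211066e+02],
       [-9.94833989e-01,  9.90516167e-02, -2.22286084e-02,
        -3.41555612e+00],
       [ 1.98248517e-03, -1.99969956e-01, -9.79800024e-01,
         1.11401156e+03],
       [ 0.00000000e+00,  0.00000000e+00,  0.00000000e+00,
         1.00000000e+00]])}
```

View pics/t1.png

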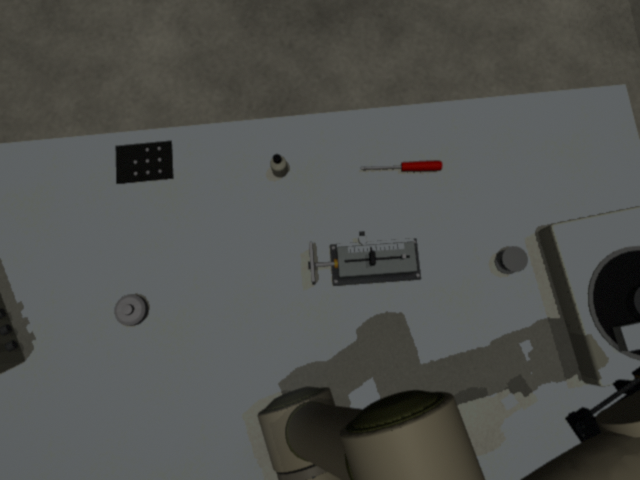

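View pics/s1.png

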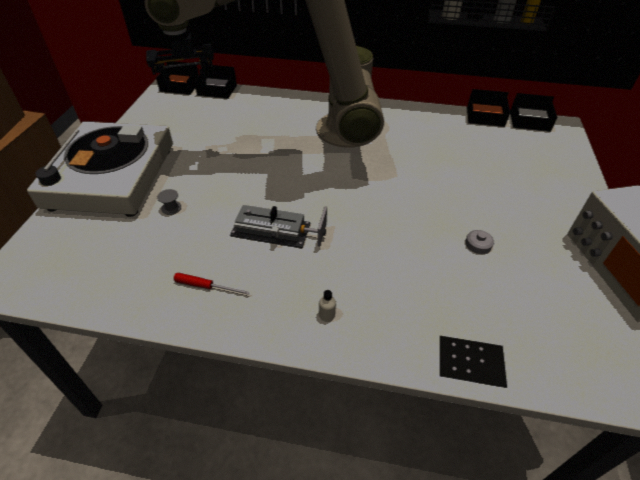

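```bash
python3 - <<'E'
from h import *
a=cv2.imread('pics/t1.png')[222:297,295:430]; a=cv2.resize(a,None,fx=5.9,fy=5.9,interpolation=cv2.INTER_CUBIC)
b=cv2.imread('pics/s1.png')[195:250,225:335]; b=cv2.resize(b,None,fx=5.9,fy=5.9,interpolation=cv2.INTER_CUBIC)
cv2.imwrite('pics/tc.png',cv2.convertScaleAbs(a,alpha=1.8));cv2.imwrite('pics/sc.png',cv2.convertScaleAbs(b,alpha=1.3))
E
```

```text
(no output)
```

View pics/tc.png

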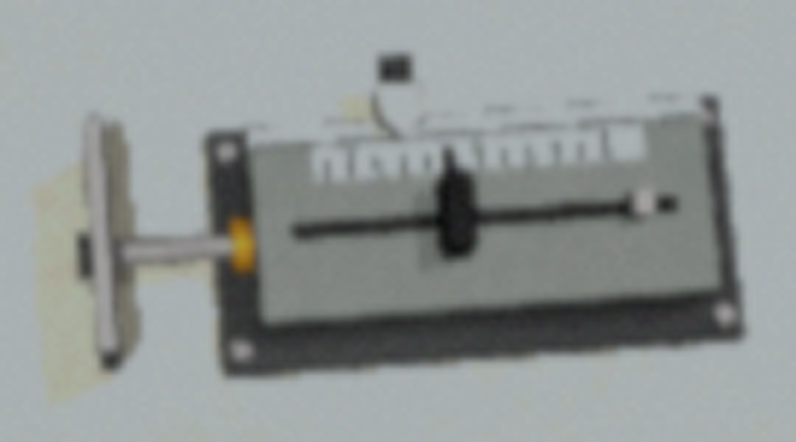

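View pics/sc.png

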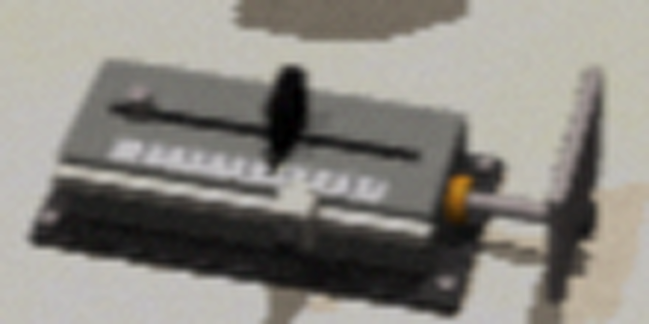

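```bash
python3 - <<'E'
from h import *
t=lambda u,v:(295+(u+.5)/5.9-.5,222+(v+.5)/5.9-.5)
s=lambda u,v:(225+(u+.5)/5.9-.5,195+(v+.5)/5.9-.5)
P=np.array([px('top',*t(*c),8)[:2] for c in [(207,132),(710,97),(743,335),(225,377)]]);print(P)
d=(P[0]-P[1])+(P[3]-P[2]);d/=np.linalg.norm(d);c=P.mean(0);print('pose',c,np.degrees(np.arctan2(d[1],d[0])))
S=np.array([px('scene',*s(*q),8)[:2] for q in [(30,240),(455,315)]]);print('scene foot corners -y side',S)
n=np.array([-d[1],d[0]])
def g(p):return np.array([(p[:2]-c)@d,(p[:2]-c)@n])
for nm,u,v,z in [('tabtop',457,215,82),('tabnose',449,150,55),('marktip',403,133,55),('screw',395,68,58),('peg',642,202,63),('plate l',95,118,82),('plate r',108,355,82),('slotL',293,230,50),('slotR',678,205,50)]:
    print(nm,g(px('top',*t(u,v),z)))
for nm,u,v,z in [('tabtop',292,68,82),('nose',277,162,55),('marktip',300,180,55),('peg',140,90,63),('slotL',110,107,50),('slotR',418,156,50),('platetopR',590,70,82)]:
    print('S',nm,g(px('scene',*s(u,v),z)))
E
```

```text
[[ 603.78436234  -36.69409753]
 [ 597.50114009 -241.72178543]
 [ 500.00315313 -241.3279598 ]
 [ 504.29219627  -33.57339147]]
pose [ 551.39521296 -138.32930856] 88.53284927794239
scene foot corners -y side [[ 603.09996473 -243.2216265 ]
 [ 611.39207526  -36.29332457]]
tabtop [13.51280865  2.81731129]
tabnose [ 11.09418369 -26.82176819]
marktip [ 28.27069201 -34.85116255]
screw [ 29.30241758 -60.16611056]
peg [-59.89159009   0.33733634]
plate l [146.69636795 -44.54905877]
plate r [148.13604037  45.45525817]
slotL [73.79193247 -0.90955861]
slotR [-76.06250788   0.63483488]
S tabtop [11.04517046 11.20543962]
S nose [ 12.10157889 -23.85288572]
S marktip [ 25.63814117 -32.85152149]
S peg [-61.20481197   0.80052489]
S slotL [-77.0626271   -0.51271548]
S slotR [73.18599273 -1.10262213]
S platetopR [145.79747948  39.61828864]
```

>>> send_rows([
  [0,0,0],
  [0,0,0],
  [0,0,0],
  [0,0,0],
  [0,0,0],
  [0,0,0],
  [3.9,3.1,0],
  [3.9,3.1,0],
  [3.9,3.1,0],
  [3.9,3.1,0],
  [3.9,3.1,0],
  [3.9,3.1,0],
], turn=[-10.45,-10.45,-10.45,-10.45,-10.45,-10.45,0,0,0,0,0,0], hand=0, newtons=10)

```text
time_s: 1.6
ee_pos: [421.4, -241.9, 238.5]
tcp_rot: [[0.026, 1.0, -0.0], [1.0, -0.026, 0.0], [0.0, -0.0, -1.0]]
force: [0.5, -0.8, 0.3]
grip_width: 0.005
grasp_force: 0.0
```

>>> send_rows([
  [3.9,3.1,0],
  [3.9,3.1,0],
  [3.9,3.1,0],
  [3.9,3.1,0],
  [0,0,4],
  [0,0,4],
  [0,0,2],
  [0,0,0],
  [0,0,0],
], turn=[0,0,0,0,0,0,0,0,0])

```text
time_s: 2.72
ee_pos: [549.0, -90.8, 139.7]
tcp_rot: [[0.026, 1.0, 0.001], [1.0, -0.026, -0.001], [-0.0, 0.001, -1.0]]
force: [0.5, 0.3, -0.3]
grip_width: 0.0
grasp_force: 0.0
```

```bash
python3 - <<'E'
from h import *
cap('top');cap('scene')
a=np.load('/tmp/top_rgb.npy')[180:300,285:445,::-1];b=np.load('/tmp/scene_rgb.npy')[130:250,205:365,::-1]
o=np.vstack([cv2.resize(x,None,fx=5,fy=5,interpolation=cv2.INTER_CUBIC)[:600] for x in (a,)]);cv2.imwrite('pics/t2.png',cv2.convertScaleAbs(o,alpha=1.8))
cv2.imwrite('pics/s2.png',cv2.convertScaleAbs(cv2.resize(b,None,fx=5,fy=5,interpolation=cv2.INTER_CUBIC),alpha=1.3))
s=manip.observe();print(s['time_s'],s['ee_pos'],s['tcp_rot'],s['grip_width'],s['force'],s['joint_positions'])
E
```

```text
2.825 [549.08179042 -90.85971026 139.83154555] [[ 2.57337068e-02  9.99667306e-01  1.74739880e-03]
 [ 9.99668610e-01 -2.57324934e-02 -7.13364182e-04]
 [-6.68161922e-04  1.76517723e-03 -9.99998219e-01]] 0.006442050390417298 [ 0.29417183  0.13539323 -0.01671103] [-2.14570659e+01  2.71739993e+01  8.79450705e+01 -1.56548591e-03
  6.47727992e+01 -1.99818379e+01]
```

View pics/s2.png

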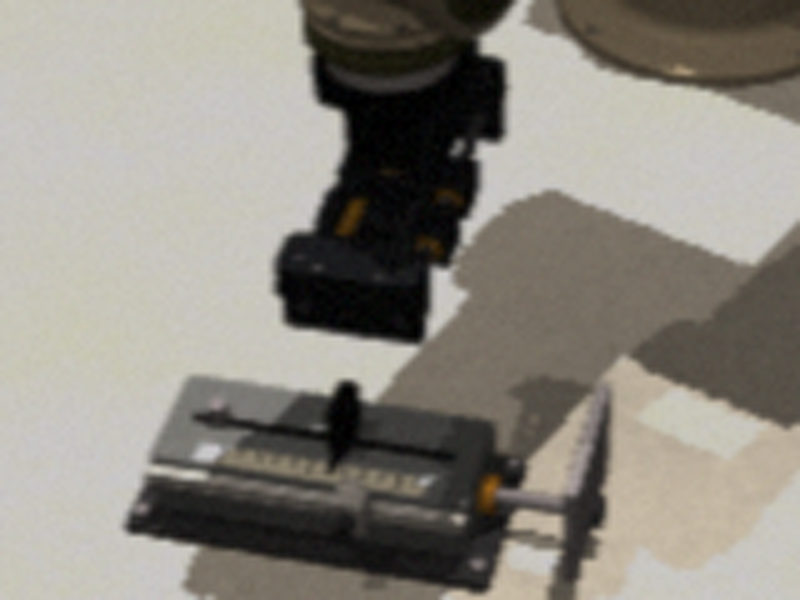

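>>> send_rows([
  [0,0.5,3],
  [0,0,3],
  [0,0,1.6],
  [0,0,0],
], turn=[0,0,0,0])

```text
time_s: 3.32
ee_pos: [553.5, -90.8, 62.6]
tcp_rot: [[0.026, 1.0, -0.001], [1.0, -0.026, 0.0], [0.0, -0.001, -1.0]]
force: [0.3, 0.3, 1.3]
grip_width: 0.004
grasp_force: 0.0
```

>>> send_rows([
  [-0.6,0,0],
  [-0.6,0,0],
  [-0.6,0,0],
  [-0.6,0,0],
  [-0.6,0,0],
  [-0.6,0,0],
  [-0.6,0,0],
  [-0.6,0,0],
  [-0.6,0,0],
  [-0.6,0,0],
  [-0.6,0,0],
  [-0.6,0,0],
], turn=[0,0,0,0,0,0,0,0,0,0,0,0])

```text
time_s: 4.82
ee_pos: [551.7, -163.2, 62.7]
tcp_rot: [[0.026, 1.0, -0.0], [1.0, -0.026, 0.0], [0.0, -0.0, -1.0]]
force: [-0.1, 2.1, 0.9]
grip_width: 0.005
grasp_force: 0.9
```

>>> send_rows([
  [-0.2,0,0],
  [-0.2,0,0],
  [-0.2,0,0],
  [-0.1,0,0],
  [0,0,0],
], turn=[0,0,0,0,0])

```text
time_s: 5.45
ee_pos: [551.6, -169.8, 62.7]
tcp_rot: [[0.026, 1.0, -0.0], [1.0, -0.026, -0.0], [-0.0, -0.0, -1.0]]
force: [-0.4, 1.0, -0.1]
grip_width: 0.008
grasp_force: 0.4
```

>>> send_rows([
  [-0.1,0,0],
  [-0.1,0,0],
  [0,0,0],
], turn=[0,0,0])

```text
time_s: 5.82
ee_pos: [551.5, -171.8, 62.7]
tcp_rot: [[0.026, 1.0, -0.0], [1.0, -0.026, -0.0], [-0.0, -0.0, -1.0]]
force: [-1.2, 1.8, -0.4]
grip_width: 0.009
grasp_force: 0.6
```

>>> send_rows([
  [-0.1,0,0],
  [-0.1,0,0],
  [0,0,0],
], turn=[0,0,0])

```text
time_s: 6.2
ee_pos: [551.5, -173.9, 62.7]
tcp_rot: [[0.026, 1.0, -0.0], [1.0, -0.026, -0.0], [-0.0, -0.0, -1.0]]
force: [-0.7, 2.3, -0.7]
grip_width: 0.001
grasp_force: 0.6
```

```bash
python3 -c "
from h import *
for i in range(3):
    s=manip.observe();print(s['time_s'],s['ee_pos'],s['force'])
"
```

```text
6.2 [ 551.47981233 -173.87864648   62.71170016] [-0.74362441  2.31131233 -0.7425367 ]
6.2 [ 551.47981233 -173.87864648   62.71170016] [-0.74362441  2.31131233 -0.7425367 ]
6.2 [ 551.47981233 -173.87864648   62.71170016] [-0.74362441  2.31131233 -0.7425367 ]
```

Still sliding; continue in 0.5 mm steps.

>>> send_rows([
  [-0.1,0,0],
  [0,0,0],
], turn=[0,0])

```text
time_s: 6.45
ee_pos: [551.4, -174.6, 62.7]
tcp_rot: [[0.026, 1.0, -0.0], [1.0, -0.026, 0.0], [0.0, -0.0, -1.0]]
force: [-1.0, 2.8, -0.5]
grip_width: 0.008
grasp_force: 1.3
```

>>> send_rows([
  [-0.1,0,0],
  [0,0,0],
], turn=[0,0])

```text
time_s: 6.7
ee_pos: [551.4, -174.8, 62.7]
tcp_rot: [[0.026, 1.0, -0.0], [1.0, -0.026, 0.002], [0.002, -0.0, -1.0]]
force: [0.7, 7.7, 0.9]
grip_width: 0.004
grasp_force: 3.8
```

>>> send_rows([
  [0.5,0,0],
  [1,0,0],
  [0,0,-2.5],
  [0,0,-3],
  [4,0,0],
  [5,0.1,0],
  [5,0,0],
  [0,0,0],
  [0,0,0],
], turn=[0,0,0,0,0,0,0,0,0])

```text
time_s: 7.82
ee_pos: [556.6, -21.2, 117.8]
tcp_rot: [[0.025, 1.0, 0.0], [1.0, -0.025, -0.001], [-0.001, 0.0, -1.0]]
force: [0.2, 0.0, 0.2]
grip_width: 0.005
grasp_force: 0.0
```

```bash
cat >> h.py <<'E'
def both(f):
    cap('top');cap('scene')
    a=np.load('/tmp/top_rgb.npy')[225:295,290:430,::-1];b=np.load('/tmp/scene_rgb.npy')[190:250,220:340,::-1]
    a=cv2.resize(a,(700,350),interpolation=cv2.INTER_CUBIC);b=cv2.resize(b,(500,250),interpolation=cv2.INTER_CUBIC)
    o=np.zeros((600,700,3),np.uint8);o[:350]=cv2.convertScaleAbs(a,alpha=1.8);o[350:,:500]=cv2.convertScaleAbs(b,alpha=1.4)
    cv2.imwrite('pics/'+f,o)
E
python3 -c "
from h import *
both('b3.png')
s=manip.observe();print(s['time_s'],s['ee_pos'],s['force'])
"
```

```text
7.925 [556.51334916 -21.89747417 117.71978797] [0.1213869  0.0173366  0.27963415]
```

View pics/b3.png

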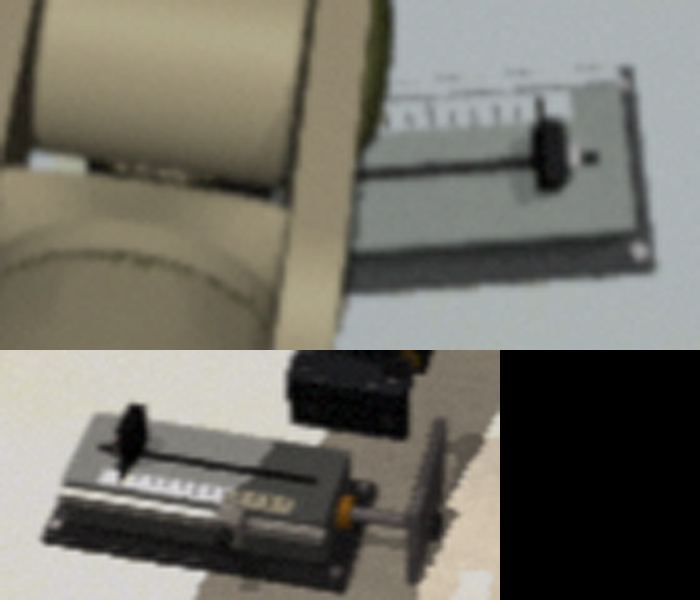

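```bash
python3 - <<'E'
from h import *
c=np.array([551.4,-138.33]);a=np.radians(88.53);d=np.array([np.cos(a),np.sin(a)])
f=lambda n,u,v,z:(px(n,u,v,z)[:2]-c)@d
print('home nose top',f('top',290+540.5/5-.5,225+100/5,55),'tab',f('top',290+551/5-.5,225+122/5,82))
print('home nose scene',f('scene',220+126/500*120-.5,190+(474-350)*60/250,55),'tabtop',f('scene',220+137/500*120,190+(408-350)*.24,82))
E
```

```text
home nose top -50.83063146807769 tab -49.80099802178134
home nose scene -48.48483996044541 tabtop -48.10507471453774
```

>>> send_rows([
  [0,0,3],
  [0,0,3],
  [0,0,1.5],
  [0,0,0],
  [0.5,0,0],
  [0.4,0,0],
  [0,0,0],
], turn=[0,0,0,0,0,0,0])

```text
time_s: 8.8
ee_pos: [556.9, -11.4, 43.3]
tcp_rot: [[0.025, 1.0, 0.001], [1.0, -0.025, -0.0], [-0.0, 0.001, -1.0]]
force: [-0.2, -0.8, 0.4]
grip_width: 0.006
grasp_force: 0.0
```

>>> send_rows([
  [0.2,0,0],
  [0.2,0,0],
  [0.1,0,0],
  [0.1,0,0],
  [0,0,0],
], turn=[0,0,0,0,0])

```text
time_s: 9.43
ee_pos: [556.8, -6.2, 42.7]
tcp_rot: [[0.026, 1.0, -0.0], [1.0, -0.026, -0.0], [-0.0, -0.0, -1.0]]
force: [-1.3, -4.1, -1.1]
grip_width: 0.007
grasp_force: 2.3
```

>>> send_rows([
  [0.1,0,0],
  [0.1,0,0],
  [0,0,0],
], turn=[0,0,0])

```text
time_s: 9.8
ee_pos: [556.9, -3.8, 42.7]
tcp_rot: [[0.026, 1.0, 0.0], [1.0, -0.026, 0.0], [0.0, 0.0, -1.0]]
force: [-0.5, -4.1, -0.7]
grip_width: 0.004
grasp_force: 2.1
```

>>> send_rows([
  [0.1,0,0],
  [0.1,0,0],
  [0,0,0],
], turn=[0,0,0])

```text
time_s: 10.18
ee_pos: [557.0, -1.7, 42.7]
tcp_rot: [[0.026, 1.0, 0.0], [1.0, -0.026, 0.0], [0.0, 0.0, -1.0]]
force: [0.1, -3.7, 0.0]
grip_width: 0.006
grasp_force: 2.0
```

>>> send_rows([
  [0.25,0,0],
  [0.25,0,0],
  [0.25,0,0],
  [0.25,0,0],
  [0.25,0,0],
  [0.25,0,0],
  [0.25,0,0],
  [0.25,0,0],
  [0.25,0,0],
  [0.25,0,0],
  [0.25,0,0],
  [0.25,0,0],
], turn=[0,0,0,0,0,0,0,0,0,0,0,0])

```text
time_s: 11.68
ee_pos: [557.8, 27.9, 42.8]
tcp_rot: [[0.026, 1.0, 0.0], [1.0, -0.026, -0.001], [-0.001, 0.0, -1.0]]
force: [0.1, -6.3, -0.8]
grip_width: 0.008
grasp_force: 3.5
```

>>> send_rows([
  [0.25,0,0],
  [0.25,0,0],
  [0.25,0,0],
  [0.25,0,0],
  [0.25,0,0],
  [0.25,0,0],
  [0.25,0,0],
  [0.25,0,0],
  [0.25,0,0],
  [0.25,0,0],
  [0,0,0],
], turn=[0,0,0,0,0,0,0,0,0,0,0])

```text
time_s: 13.05
ee_pos: [558.6, 52.8, 42.8]
tcp_rot: [[0.026, 1.0, 0.001], [1.0, -0.026, -0.001], [-0.001, 0.001, -1.0]]
force: [1.7, -6.9, 0.3]
grip_width: 0.002
grasp_force: 3.4
```

```bash
python3 -c "
from h import *
both('b4.png')
s=manip.observe();print(s['time_s'],s['ee_pos'],s['force'])
"
```

```text
13.15 [558.53941917  52.81678051  42.71871162] [-0.10837028 -6.27979304 -1.75393583]
```

View pics/b4.png

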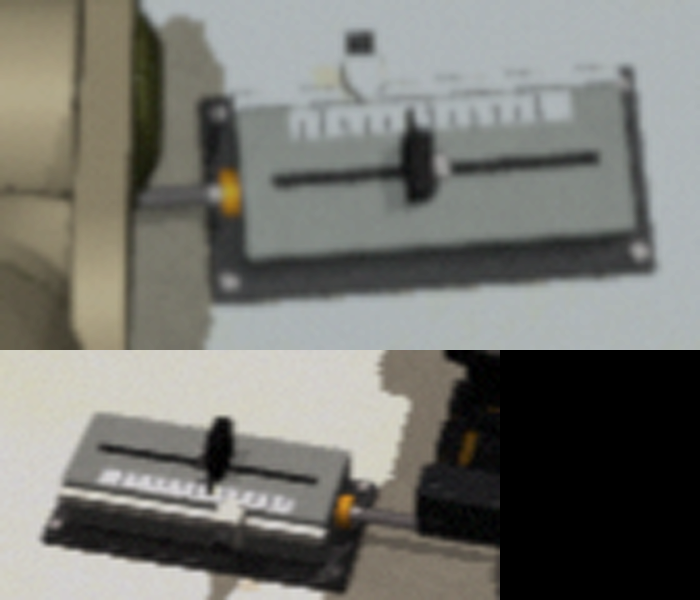

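>>> send_rows([
  [0.2,0,0],
  [0.2,0,0],
  [0.2,0,0],
  [0.2,0,0],
  [0.2,0,0],
  [0.2,0,0],
  [0.2,0,0],
  [0.1,0,0],
  [0,0,0],
], turn=[0,0,0,0,0,0,0,0,0])

```text
time_s: 14.28
ee_pos: [559.0, 67.5, 42.7]
tcp_rot: [[0.026, 1.0, 0.0], [1.0, -0.026, -0.001], [-0.001, 0.001, -1.0]]
force: [1.0, -9.8, -0.4]
grip_width: 0.005
grasp_force: 4.3
```

```bash
cat >> h.py <<'E'
def fine(f):
    a=np.mean([cams.capture('top')[0].astype(float) for _ in range(5)],0);b=np.mean([cams.capture('scene')[0].astype(float) for _ in range(5)],0)
    np.save('/tmp/fa_%s.npy'%f,a);np.save('/tmp/fb_%s.npy'%f,b)
    a=a[228:268,350:390,::-1];b=b[200:240,260:300,::-1]   # 40x40 px each at x10 -> 400x400
    o=np.hstack([cv2.resize(np.clip(x*k,0,255).astype(np.uint8),(400,400),interpolation=cv2.INTER_CUBIC) for x,k in((a,1.8),(b,1.3))])
    cv2.imwrite('pics/'+f+'.png',o)
E
python3 -c "
from h import *
fine('f5')
s=manip.observe();print(s['time_s'],s['ee_pos'],s['force'])
"
```

```text
14.775 [558.94976131  67.53469419  42.71499323] [ 0.74352378 -8.74048335 -0.42879191]
```

View pics/f5.png

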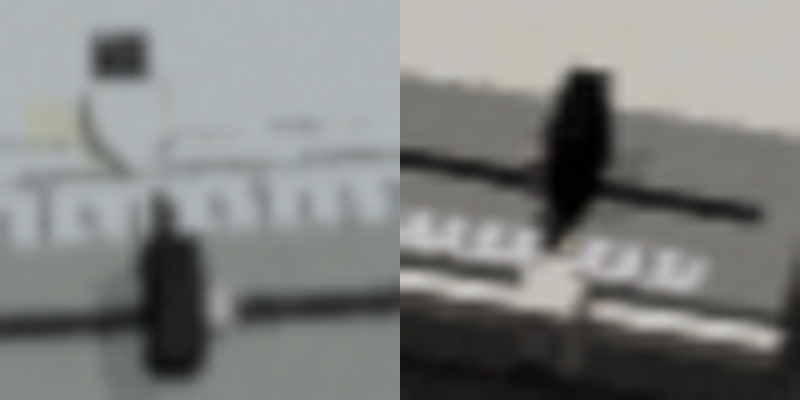

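```bash
python3 - <<'E'
from h import *
c=np.array([551.4,-138.33]);a=np.radians(88.53);d=np.array([np.cos(a),np.sin(a)]);n=np.array([-d[1],d[0]])
def f(nm,u,v,z):
    o=(350,228) if nm=='top' else (260,200)
    p=px(nm,o[0]+(u+.5)/10-.5,o[1]+(v+.5)/10-.5,z)[:2]-c;return np.round([p@d,p@n],1)
for k,u,v,z in[('bodyL',82,100,58),('bodyR',165,100,58),('tip',135,172,55),('nose',160,200,55),('nosetip',157,190,55),('tab',173,240,82),('tabend',173,375,82),('screw',121,55,58)]:print(k,f('top',u,v,z))
for k,u,v,z in[('bodyL',120,285,58),('bodyR',184,293,58),('tip',162,250,55),('nosetip',153,243,55),('tab',190,73,82)]:print('S',k,f('scene',u,v,z))
# brightness rows
A=np.load('/tmp/fa_f5.npy').mean(2)
print('u',range(355,372))
for v in range(233,252):print(v,A[v,355:372].astype(int))
E
```

```text
bodyL [ 38.9 -50.5]
bodyR [ 19.9 -49. ]
tip [ 28.  -33.4]
nose [ 22.9 -26.5]
nosetip [ 23.4 -28.8]
tab [ 23.6 -12.6]
tabend [26.5 17.6]
screw [ 29.  -60.3]
S bodyL [ 19.5 -48.7]
S bodyR [ 37.1 -47.9]
S tip [ 25.9 -30.7]
S nosetip [ 22.8 -28.6]
S tab [23.8 11. ]
u range(355, 372)
233 [99 99 99 89 56 32 32 33 34 58 90 99 99 99 99 99 99]
234 [99 99 98 89 56 31 31 32 34 57 89 98 99 99 99 99 99]
235 [99 99 99 91 65 51 51 51 52 66 88 97 98 99 99 99 99]
236 [99 99 98 94 87 84 85 85 85 88 94 94 98 99 99 99 99]
237 [98 98 95 88 94 97 98 97 97 98 97 94 97 99 99 99 99]
238 [95 95 90 79 92 98 99 99 99 99 98 96 98 99 99 99 99]
239 [94 94 87 72 88 98 99 99 99 99 99 97 98 99 99 99 99]
240 [93 93 87 70 82 96 99 99 99 99 98 97 97 97 97 97 98]
241 [91 91 87 71 74 91 98 99 99 99 97 92 91 94 95 92 94]
242 [86 87 90 77 66 79 92 98 99 98 93 85 91 96 97 95 97]
243 [93 94 95 87 73 69 79 91 97 96 91 88 93 95 94 93 93]
244 [94 93 93 90 83 76 68 78 90 92 89 85 85 84 81 82 83]
245 [80 81 82 81 79 78 71 73 82 88 88 86 87 87 86 89 91]
246 [83 89 91 91 90 91 89 89 91 92 88 89 94 95 95 97 96]
247 [90 97 97 96 97 98 98 96 94 90 69 72 89 97 98 95 90]
248 [92 99 96 89 94 99 99 94 84 82 55 52 75 94 98 93 81]
249 [92 98 94 81 85 96 99 92 78 80 51 40 63 91 98 95 83]
250 [91 98 94 83 84 94 97 90 74 75 48 35 58 83 91 92 87]
251 [90 95 94 88 82 86 90 85 69 60 36 24 37 53 62 74 79]
```

>>> send_rows([
  [0.1,0,0],
  [0.1,0,0],
  [0.1,0,0],
  [0.1,0,0],
  [0,0,0],
], turn=[0,0,0,0,0])

```text
time_s: 15.4
ee_pos: [559.1, 71.4, 42.7]
tcp_rot: [[0.026, 1.0, 0.0], [1.0, -0.026, -0.001], [-0.001, 0.0, -1.0]]
force: [1.1, -8.9, -0.8]
grip_width: 0.007
grasp_force: 4.6
```

```bash
python3 -c "
from h import *
fine('f6')
s=manip.observe();print(s['time_s'],s['ee_pos'],s['force'])
A=np.load('/tmp/fa_f6.npy').mean(2)
for v in range(238,256):print(v,A[v,355:372].astype(int))
B=np.load('/tmp/fb_f6.npy').mean(2);print()
for v in range(218,234):print(v,B[v,268:286].astype(int))
a=np.load('/tmp/fa_f6.npy')[230:260,352:376,::-1];b=np.load('/tmp/fb_f6.npy')[208:238,265:289,::-1]
o=np.hstack([cv2.resize(np.clip((x-m)*k,0,255).astype(np.uint8),(400,500),interpolation=cv2.INTER_CUBIC) for x,k,m in((a,2.8,20),(b,1.4,0))])
cv2.imwrite('pics/f6z.png',o)
"
```

```text
15.9 [559.07238687  71.4203161   42.75097441] [ 0.48635841 -9.01648854  0.05712967]
238 [95 95 91 78 91 99 99 99 99 99 98 96 98 99 99 99 99]
239 [93 93 87 72 88 98 99 99 99 99 98 97 98 99 99 99 99]
240 [ 94  93  86  70  82  96  99  99  99 100  99  97  97  98  97  97  97]
241 [91 90 87 71 74 91 98 99 99 99 97 92 91 94 95 93 94]
242 [86 87 90 78 67 80 92 98 99 98 93 85 92 96 96 96 96]
243 [93 94 95 87 73 69 78 92 97 96 90 87 93 95 94 93 93]
244 [94 93 93 90 83 76 68 78 90 93 90 85 85 84 81 82 83]
245 [81 82 82 81 79 77 71 72 82 88 88 86 87 86 85 90 91]
246 [83 89 91 91 90 91 90 88 86 89 93 95 95 95 95 96 96]
247 [90 97 97 96 97 98 97 91 73 73 92 97 95 98 99 96 89]
248 [92 98 96 89 94 98 99 88 56 57 89 93 84 94 98 93 81]
249 [92 98 94 81 86 97 98 87 49 52 88 90 76 91 98 95 83]
250 [91 98 95 83 83 93 97 85 47 47 80 83 72 88 95 93 87]
251 [90 96 94 88 82 86 89 78 42 30 51 52 54 76 82 80 79]
252 [82 84 82 80 77 78 75 59 30 18 23 25 36 60 72 73 74]
253 [76 76 74 74 73 73 66 42 17 15 16 18 27 48 67 72 73]
254 [74 74 72 71 70 70 62 33 12 14 17 17 24 45 66 72 73]
255 [73 73 71 66 64 64 57 29 1
[... 485 characters left out ...]
112 114 105 100]
225 [138 138 138 141 143 129 132 139 112 102 131 146 128 115 133 140 107 114]
226 [ 79  87  90 105 124 129 136 145 142 138 141 142 121 126 144 141 109 119]
227 [ 57  57  56  69 116 142 145 146 142 120 112 120 128 137 138 124 113 130]
228 [126 113  99  95 125 144 147 147 145 137 101  72  75  80  78  89 111 123]
229 [136 135 135 137 143 145 146 145 144 126  85  54  54  54  52  58  68  73]
230 [ 69  80  95 117 130 134 137 139 137 106  80 104 116 114 101  84  74  68]
231 [ 47  50  52  56  59  63  74  86  99  79  71 106 129 134 136 138 139 139]
232 [ 35  38  34  37  36  34  39  47  52  47  44  53  65  78  96 123 135 138]
233 [25 26 26 30 34 36 36 34 39 41 38 40 45 49 53 59 62 62]
```

View pics/f6z.png

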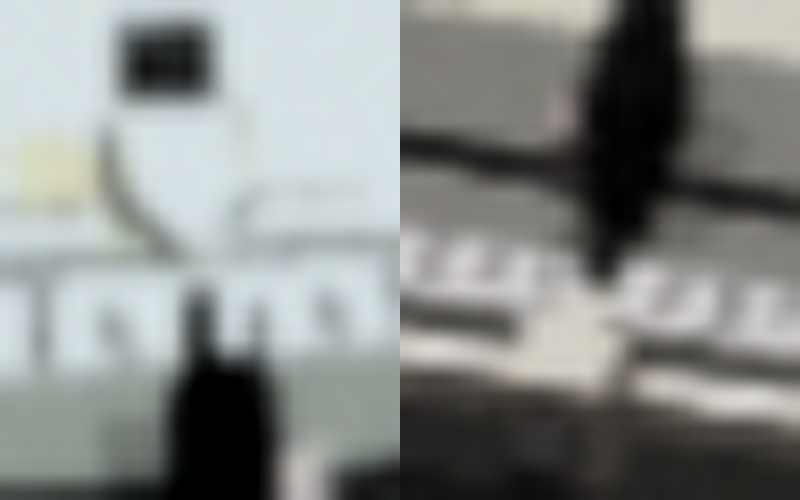

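```bash
python3 - <<'E'
from h import *
c=np.array([551.4,-138.33])
for ang in(88.53,88.0):
    a=np.radians(ang);d=np.array([np.cos(a),np.sin(a)]);n=np.array([-d[1],d[0]])
    def f(nm,u,v,z):
        p=px(nm,u,v,z)[:2]-c;return np.round([p@d,p@n],2)
    print('T nose',f('top',363.5,248.5,54),'body edges r239',f('top',358.7,239,58),f('top',366,239,58),'V r243',f('top',360.5,243,56),f('top',365.6,243,56),'screw',f('top',361.5,233.5,58))
    print('S nose',f('scene',276.5,224,54),f('scene',276.6,223,54),'body',f('scene',271.6,227.5,58),f('scene',277.3,227.5,58),f('scene',271.6,229,58),f('scene',277.8,229,58))
E
```

```text
T nose [ 27.72 -24.78] body edges r239 [ 37.03 -46.92] [ 20.37 -45.66] V r243 [ 33.59 -37.69] [ 21.94 -36.81] screw [ 29.47 -59.25]
S nose [ 26.99 -27.24] [ 26.22 -23.48] body [ 19.1  -46.67] [ 34.   -43.38] [ 20.67 -52.09] [ 36.82 -48.51]
T nose [ 27.95 -24.52] body edges r239 [ 37.47 -46.58] [ 20.79 -45.47] V r243 [ 33.93 -37.38] [ 22.28 -36.61] screw [ 30.01 -58.98]
S nose [ 27.24 -26.99] [ 26.43 -23.23] body [ 19.53 -46.5 ] [ 34.4  -43.06] [ 21.15 -51.89] [ 37.26 -48.17]
```

>>> send_rows([
  [0.06,0,0],
  [0,0,0],
  [0,0,0],
  [0,0,0],
  [0,0,0],
  [0,0,0],
  [0,0,0],
  [0,0,0],
  [0,0,0],
  [0,0,0],
  [0,0,0],
], turn=[0,0,0,0,0,0,0,0,0,0,0])

```text
time_s: 17.27
ee_pos: [559.1, 72.0, 42.7]
tcp_rot: [[0.026, 1.0, 0.001], [1.0, -0.026, -0.001], [-0.001, 0.001, -1.0]]
force: [0.5, -8.3, -0.4]
grip_width: 0.004
grasp_force: 4.8
```

```bash
python3 -c "
from h import *
fine('f7')
s=manip.observe();print(s['time_s'],s['ee_pos'],s['force'])
A=np.load('/tmp/fa_f7.npy').mean(2)
for v in range(244,252):print(v,A[v,355:372].astype(int))
B=np.load('/tmp/fb_f7.npy').mean(2);print()
for v in range(221,228):print(v,B[v,268:286].astype(int))
"
```

```text
17.775 [559.09464471  71.94493894  42.7328038 ] [ 0.90720013 -9.51299538 -0.34694712]
244 [93 93 93 90 83 76 68 78 90 92 90 85 85 84 81 82 82]
245 [81 82 82 81 79 77 71 73 82 89 88 86 87 86 86 89 91]
246 [83 90 91 91 90 91 90 88 87 90 93 95 95 95 95 97 96]
247 [90 97 98 96 97 98 97 92 75 77 94 97 95 97 98 96 89]
248 [92 99 96 89 94 98 98 89 59 62 90 94 85 94 99 94 81]
249 [92 99 94 81 86 96 98 87 51 56 89 91 76 91 98 95 83]
250 [91 98 95 84 84 93 96 84 47 49 81 83 72 89 95 92 87]
251 [89 95 94 88 82 86 86 68 37 31 51 54 57 78 83 80 79]

221 [95 95 94 92 91 89 84 64 31  9  5 10 31 60 73 74 79 84]
222 [120 124 112 106 104  95  79  59  35  15  21  37  60  74  77  84  88  89]
223 [143 141 116 123 139 119 113  99  52  26  63  90  95  93  92  93  92  92]
224 [144 133 120 134 144 120 122 122  75  51 109 140 134 114 113 114 103  99]
225 [138 139 138 141 144 129 133 141 114 102 131 145 128 116 133 140 107 113]
226 [ 79  87  89 105 126 129 136 144 142 139 141 142 120 126 145 142 108 119]
227 [ 57  57  55  69 117 142 146 146 142 119 112 120 128 137 138 125 114 131]
```

```bash
python3 - <<'E'
from h import *
c=np.array([551.4,-138.33]);a=np.radians(88.3);d=np.array([np.cos(a),np.sin(a)]);n=np.array([-d[1],d[0]])
def f(nm,u,v,z):
    p=px(nm,u,v,z)[:2]-c;return np.round([p@d,p@n],2)
A=np.load('/tmp/fa_f7.npy').mean(2);B=np.load('/tmp/fb_f7.npy').mean(2)
for v in range(252,268):
    r=A[v,355:376];th=42;i=np.where(r<th)[0]
    if len(i)==0: continue
    L,R=i[0],i[-1]
    l=355+L-(th-r[L])/(r[L-1]-r[L]);q=355+R+(th-r[R])/(r[R+1]-r[R])
    print(v,round(l,2),round(q,2),'L z52 -6:',f('top',l,v,52)[0]-6,'R z82 +6:',f('top',q,v,82)+[6,0])
for v in range(203,212):
    r=B[v,270:292];th=45;i=np.where(r<th)[0]
    if len(i)==0: continue
    L,R=i[0],i[-1];l=270+L-(th-r[L])/(r[L-1]-r[L]);q=270+R+(th-r[R])/(r[R+1]-r[R])
    print('S',v,round(l,2),round(q,2),f('scene',l,v,82)+[6,0],f('scene',q,v,82)-[6,0])
E
```

```text
252 362.24 366.99 L z52 -6: 25.21 R z82 +6: [ 29.47 -11.43]
253 361.76 367.35 L z52 -6: 26.509999999999998 R z82 +6: [28.89 -9.13]
254 361.53 367.55 L z52 -6: 27.240000000000002 R z82 +6: [28.63 -6.85]
255 361.45 367.91 L z52 -6: 27.64 R z82 +6: [28.05 -4.55]
256 361.44 368.0 L z52 -6: 27.86 R z82 +6: [28.05 -2.3 ]
257 361.39 367.77 L z52 -6: 28.17 R z82 +6: [28.75 -0.1 ]Traceback (most recent call last):
  File "<stdin>", line 10, in <module>
IndexError: index 21 is out of bounds for axis 0 with size 21
```

>>> send_rows([
  [0.05,0,0],
  [0,0,0],
  [0,0,0],
  [0,0,0],
  [0,0,0],
  [0,0,0],
  [0,0,0],
  [0,0,0],
  [0,0,0],
  [0,0,0],
  [0,0,0],
  [0,0,0],
], turn=[0,0,0,0,0,0,0,0,0,0,0,0])

```text
time_s: 19.27
ee_pos: [559.1, 72.4, 42.7]
tcp_rot: [[0.026, 1.0, 0.0], [1.0, -0.026, -0.001], [-0.001, 0.001, -1.0]]
force: [0.5, -10.3, -0.8]
grip_width: 0.009
grasp_force: 4.8
```

>>> send_rows([
  [-0.05,0,0],
  [-0.1,0,0],
  [-0.2,0,0],
  [-0.2,0,0],
  [-0.2,0,0],
  [-0.2,0,0],
  [-0.2,0,0],
  [-0.2,0,0],
  [-0.2,0,0],
  [-0.2,0,0],
  [-0.2,0,0],
  [-0.2,0,0],
], turn=[0,0,0,0,0,0,0,0,0,0,0,0])

```text
time_s: 20.78
ee_pos: [558.5, 51.4, 42.8]
tcp_rot: [[0.026, 1.0, 0.001], [1.0, -0.026, -0.0], [-0.0, 0.001, -1.0]]
force: [0.5, -5.9, 0.0]
grip_width: 0.006
grasp_force: 3.1
```

>>> send_rows([
  [-0.25,0,0],
  [-0.25,0,0],
  [-0.25,0,0],
  [-0.25,0,0],
  [-0.25,0,0],
  [-0.25,0,0],
  [-0.25,0,0],
  [-0.25,0,0],
  [-0.25,0,0],
  [-0.25,0,0],
  [-0.25,0,0],
  [-0.25,0,0],
], turn=[0,0,0,0,0,0,0,0,0,0,0,0])

```text
time_s: 22.28
ee_pos: [557.6, 21.6, 42.7]
tcp_rot: [[0.026, 1.0, 0.0], [1.0, -0.026, 0.0], [0.0, 0.0, -1.0]]
force: [1.6, -3.5, -1.2]
grip_width: 0.003
grasp_force: 2.0
```

>>> send_rows([
  [-0.2,0,0],
  [-0.2,0,0],
  [-0.2,0,0],
  [-0.2,0,0],
  [-0.2,0,0],
  [-0.2,0,0],
  [-0.2,0,0],
  [-0.15,0,0],
  [-0.15,0,0],
  [-0.15,0,0],
  [-0.1,0,0],
  [0,0,0],
], turn=[0,0,0,0,0,0,0,0,0,0,0,0])

```text
time_s: 23.78
ee_pos: [557.0, 2.2, 42.7]
tcp_rot: [[0.026, 1.0, 0.0], [1.0, -0.026, -0.0], [-0.0, 0.0, -1.0]]
force: [2.4, -2.2, -0.8]
grip_width: 0.008
grasp_force: 1.7
```

>>> send_rows([
  [-0.1,0,0],
  [-0.1,0,0],
  [-0.1,0,0],
  [-0.1,0,0],
  [-0.1,0,0],
  [-0.1,0,0],
  [-0.1,0,0],
  [-0.1,0,0],
  [-0.1,0,0],
  [-0.1,0,0],
  [-0.1,0,0],
  [-0.1,0,0],
], turn=[0,0,0,0,0,0,0,0,0,0,0,0])

```text
time_s: 25.28
ee_pos: [556.6, -9.6, 42.6]
tcp_rot: [[0.026, 1.0, -0.0], [1.0, -0.026, 0.0], [0.0, -0.0, -1.0]]
force: [-0.1, 0.4, -0.2]
grip_width: 0.004
grasp_force: 0.0
```

>>> send_rows([
  [-0.1,0,0],
  [-0.1,0,0],
  [-0.1,0,0],
  [0,0,0],
  [0,0,0],
], turn=[0,0,0,0,0])

```text
time_s: 25.9
ee_pos: [556.6, -12.7, 42.7]
tcp_rot: [[0.026, 1.0, -0.0], [1.0, -0.026, -0.0], [-0.0, -0.0, -1.0]]
force: [-0.1, -0.6, -0.2]
grip_width: 0.006
grasp_force: 0.0
```

>>> send_rows([
  [-0.4,0,0],
  [-0.4,0,0],
  [0,0,-2],
  [0,0,-4],
  [0,0,-4],
  [0,0,-2],
  [4,0,0],
  [5,0,0],
  [5,0,0],
  [4,0,0],
  [0,0,0],
  [0,0,0],
], turn=[0,0,0,0,0,0,0,0,0,0,0,0])

```text
time_s: 27.4
ee_pos: [561.1, 158.4, 162.6]
tcp_rot: [[0.026, 1.0, -0.0], [1.0, -0.026, -0.0], [-0.0, -0.0, -1.0]]
force: [-0.3, -0.6, -0.2]
grip_width: 0.004
grasp_force: 0.0
```

```bash
python3 - <<'E'
from h import *
both('b8.png');fine('f8')
for n in 'ab':
    D=np.abs(np.load(f'/tmp/f{n}_f8.npy')-np.load(f'/tmp/f{n}_f7.npy')).mean(2)
    print(D.shape, D[228:250,350:372].max() if n=='a' else D[200:235,260:290].max())
A=np.load('/tmp/fa_f8.npy').mean(2)
for v in range(246,257):print(v,A[v,355:372].astype(int))
B=np.load('/tmp/fb_f8.npy').mean(2)
for v in range(221,228):print(v,B[v,268:286].astype(int))
print(manip.observe()['ee_pos'])
E
```

```text
(480, 640) 8.533333333333337
(480, 640) 25.13333333333333
246 [85 91 93 93 92 93 91 89 87 91 95 97 97 97 98 98 98]
247 [ 92  99  99  98  99 100  98  90  73  79  95  99  97  99 100  98  91]
248 [ 94 100  98  91  96 100  98  83  57  69  94  95  86  96 100  96  82]
249 [ 94 100  95  82  88  98  99  86  54  65  93  92  77  93 101  97  85]
250 [ 93 100  97  85  85  95  97  84  50  56  84  85  74  91  97  94  89]
251 [91 97 95 89 84 88 88 70 36 34 52 56 61 80 85 82 80]
252 [84 86 84 82 78 78 72 47 23 18 24 29 45 71 77 75 75]
253 [78 77 76 75 75 71 56 30 15 16 16 20 39 67 74 74 75]
254 [75 75 74 73 72 66 45 19 13 16 16 19 36 63 72 74 74]
255 [75 74 72 68 65 60 42 20 13 16 17 18 30 53 70 73 74]
256 [74 74 72 65 62 59 44 21 14 16 17 18 30 52 70 74 74]
221 [95 96 94 94 92 90 84 66 36 11  4  8 28 59 72 74 79 83]
222 [121 125 111 106 106  95  80  61  38  19  18  34  60  74  79  84  89  89]
223 [144 142 117 124 140 121 115 103  59  23  47  82  96  93  92  93  93  92]
224 [145 133 121 135 144 120 126 138  95  47 105 139 134 113 113 115 104 101]
225 [139 139 138 142 143 129 133 144 114  84 120 144 129 116 133 141 107 114]
226 [ 79  87  89 105 126 129 136 144 142 138 140 142 122 127 146 142 109 119]
227 [ 57  57  56  70 117 142 146 147 142 120 112 120 129 137 139 126 114 131]
[561.07130466 159.15284526 162.73811226]
```

View pics/b8.png

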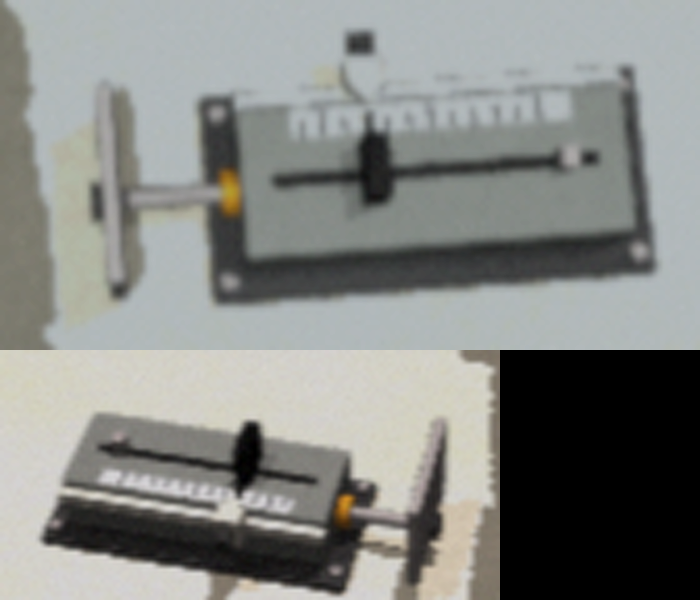

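The last picture shows the plate fully in at top-view (112,190) and the peg home at (568,157). The pointer nose at (368,108) is lined up with the marker tip at about (363,98), and the marker has not moved.

```bash
python3 -c "
from h import *
print(manip.job_done())"
```

```text
the job is handed in; nothing more can be done
None
```

I pushed the pointer home, drew the plate out slowly to the marker, held it for over a second and eased it back in; the pointer stayed lined up to within about 1 mm as far as the cameras can tell, the marker and nearby things were not touched, and the job is handed in at about 28 s.

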